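Build the ring stack on the clamp bolt at the ultrasonic test bench

ROBOT

A 6-joint arm with a two-finger parallel gripper is mounted at the origin on the work surface. World frame = base frame: x ahead of the robot, y to its left, z up, the work surface at z = 0. Lengths are in m, angles in rad, forces in N, time in s.
With the tool pointing down it reaches from about 0.3 to 0.775 m from the base axis. Payload 14.6 kg.
Tool frame: the origin (TCP) lies on the mounting face of the last link; the fingertips stand 199 mm ahead of it and the grasp point (between the pads) lies 180 mm ahead of it; z points along the fingers, y is the line along which they close (so a half turn about z gives the same grasp; the last joint's range is limited). The gripper opens to 94 mm and grips with 3 to 60 N. Pads are 16 mm wide; open, the fingers measure 119 mm over their backs; the gripper's body (75 mm by 177 mm) begins 78 mm behind the grasp point.
Start: joints at [1.096, 0.3, 1.521, -0, 1.321, -0.067], TCP at [0.218, 0.505, 0.405] pointing down, gripper open.
Joint ranges: [-3.03, 3.03], [-0.79, 2.21], [0.23, 2.52], [-1.04, 4.18], [0, 3.07], [-2.55, 2.55]. Speed limits (rad/s): [2.22, 2.22, 2.57, 3.14, 3.14, 3.14].

INTERFACE

Orientations are given as [roll, pitch, yaw] about the fixed x, y, z axes, in that order (R = Rz(yaw) Ry(pitch) Rx(roll)).
In Python, from station import get_obs, camera, hand_in gives the robot as it stands.
- The arm moves only by the tool apply_moves, never from a script. Its argument "increments" is a list of rows, each an object of numbers: "tx", "ty", "tz": the shift along the tool's x, y, z as a fraction of full scale; "ax", "ay", "az": the turn, a rotation vector about the tool's x, y, z as a fraction of full scale. In form: [{"tx": .., "ty": .., "tz": .., "ax": .., "ay": .., "az": ..}, ...]. A call has 1 to 12 rows; each row shifts and turns the commanded pose from where the row before left it, along the tool's axes as they then stand; what a row does not reach is not made up. Full scale, the value 1, is 30 mm for a shift and 5 degrees for a turn. A row lasts 1/8 s, in which the tool goes at most 62.5 mm and 10.7 degrees, less where a joint would pass 70% of its speed; a pose out of reach is approached as far as the arm can. A call with a number of a shift or a turn outside -1 to 1 is refused whole. A call with a gripper value outside its range is refused whole. "jaw" is the closure, from 0 (fully open) to 1 (shut), set as the call begins (left out, the last holds). The fingers move at their own pace and stop on an object; "force" is the grip in N (left out, the last holds). Time passes only in rows, so rows that do not move let the fingers close. It gives the time, the measured TCP pose, the force, the opening and the grip force at its end, in the units of the state.
- get_obs(): the state, without advancing time (a new reading comes with each control period).
- camera(name): name is "side" or "top" or "wrist"; returns a dict with "pixels" (400x640x3 uint8, red, green, blue), "camera_matrix" (3x3 intrinsics, pixels), "dist" ([k1, k2, p1, p2, k3] as OpenCV has them; the pictures are not rectified), "R" (3x3) and "t" (3): a world point X has camera coordinates R X + t; the wrist camera has in their place "T_tool_cam" (4x4, takes a point from camera to tool coordinates, whose origin is the TCP and whose axes are the flange's). Camera axes: x right, y down, z forward; pixel columns grow to the right and rows downward; lengths in m; the calibration is good to about 2 mm. A picture is of the moment at which its call begins: read the wrist's pose just before it. There is no depth.
- hand_in(): hands the job in; it is judged then, once.
The state is a dict: "time_s": time; "qpos": joint angles; "joint_vel": joint speeds; "tau": joint torques, N m; "ee_pos": TCP position; "eef_rot": TCP orientation; "force": force on the tool from outside, world axes, zero at the start; "moment": the same for the moment, N m; "grip_width": finger opening in m; "grip_force": force on a finger pad.
Only numpy, scipy, OpenCV 4.12 (cv2) and the standard library are available. Lean on these libraries where they do the work, as an engineer would, in place of code of your own. Each camera call takes 0.05 s, during which the arm holds its last target. There are 200 camera calls.

TASK

Make up the test stack on the upright bolt with the blue base: first the low bright-steel spacer, then the flat brass washer, and last the red plastic bushing, each threaded over the bolt and lying flat on the one before. Lower each one gently all the way down before letting go, do not drop it; the other rings and the probe are not part of the stack.

Things in the scene. Friction and masses are not known exactly. Their poses are not given: they have to be found in the camera images.
- bolt: Upright threaded steel bolt, 14 mm in diameter, with a tapered tip, standing in the centre of a flat blue base disc (80 mm in diameter, 8 mm thick) that is fixed to the dark granite plate. Origin: centre of the disc's underside, at table height on the bolt's axis; z up. The disc's top is 8 mm and the bolt's tip 74 mm above the origin. It stands at a different place each time.
- spacer_mid (a point): The spacer: a loose ring of bright steel, 58 mm outside diameter, 32 mm bore, 30 mm high, about 0.4 kg, bore upright. The point is its centre (15 mm above its underside); z is the bore's axis. A dull grey ring of the same diameter but 45 mm high is not wanted, nor the stock rings at the back and left. When seated its centre is 23 mm above the bolt's origin.
- washer_mid (a point): The washer: a loose flat brass (yellow) ring, 64 mm outside diameter, 32 mm bore, 10 mm thick, about 0.2 kg, lying flat. The point is its centre, half-way up (5 mm above its underside); z is the bore's axis. A grey steel washer of the same size also lies there; it is not wanted. When seated on the spacer its centre is 43 mm above the bolt's origin.
- bushing_mid (a point): The bushing: a loose red plastic ring, 50 mm outside diameter, 32 mm bore, 22 mm high, about 0.04 kg, bore upright. The point is its centre, 11 mm above its underside; z is the bore's axis. A blue one of the same size is not wanted. Seated on the washer, its centre is 59 mm above the bolt's origin. All loose rings and the probe stand 100 mm or more apart and are at most 45 mm tall.
There are look-alikes about, which are no part of the job. Of the things shaped like the part that bears bushing_mid, the red one is meant.

How it is judged:
By the outcome, as a careful person would: the job done as asked, in the order asked, and still so for the second after the job is handed in, with the robot touching nothing.
It also fails if it takes over 69 s, if anything falls off the work surface, if the arm or the gripper's body presses on something with over 40 N, if the wrist force passes 120 N, or if a joint passes its speed limit or range.

## Working session

There is one attempt and no reset: what is moved stays moved. The work goes in short steps, Python scripts to look and compute and a tool call to move; the robot and the scene stay as the last step left them, time stands still between calls to the robot, and variables do not carry over. Pictures are saved under pics/ and viewed, at most 10 in all, crops included, and the job is handed in when it is done.

Besides the shell and the picture viewer there is one more tool, called after "Emit:" as a command line: name --argument value ..., lists and objects as JSON in quotes. apply_moves: Moves the arm, as the interface text tells. Its arguments: {"type":"object","properties":{"increments":{"type":"array"},"jaw":{"type":"number"},"force":{"type":"number"}},"required":["increments"]}

```bash
mkdir -p pics && cat > h.py <<'E'
import numpy as np, cv2
from station import get_obs, camera
from scipy.spatial.transform import Rotation as Ro
def cam(name):
    o=get_obs(); c=camera(name); 
    if name=='wrist':
        T=np.eye(4);T[:3,:3]=Ro.from_euler('xyz',o['eef_rot']).as_matrix();T[:3,3]=o['ee_pos']
        W=T@np.array(c['T_tool_cam']); c['R']=W[:3,:3].T; c['t']=-c['R']@W[:3,3]
    c['R']=np.array(c['R']);c['t']=np.array(c['t']);c['K']=np.array(c['camera_matrix']);c['d']=np.array(c['dist'],float)
    return c
def save(c,f): cv2.imwrite('pics/'+f,cv2.cvtColor(np.asarray(c['pixels']),cv2.COLOR_RGB2BGR))
def ray(c,uv,z):
    p=cv2.undistortPoints(np.array(uv,float).reshape(-1,1,2),c['K'],c['d']).reshape(-1,2)
    d=np.c_[p,np.ones(len(p))]@c['R']; o=-c['R'].T@c['t']
    return o+d*((z-o[2])/d[:,2])[:,None]
def proj(c,X): return cv2.projectPoints(np.array(X,float).reshape(-1,1,3),cv2.Rodrigues(c['R'])[0],c['t'],c['K'],c['d'])[0].reshape(-1,2)
E
python3 - <<'E'
from h import *
for n in ['top','side']:
    c=cam(n); save(c,n+'0.png'); print(n,-c['R'].T@c['t'],c['K'][0,0])
print(get_obs())
E
```

```text
top [0.4213049  0.00203124 1.11472248] 506.9318459542336
side [ 0.07330475 -0.4535725   0.80662108] 396.0629546917312
{'time_s': 0.1, 'qpos': array([ 1.09638050e+00,  3.00427997e-01,  1.52150172e+00,  2.64533021e-05,
        1.32070034e+00, -6.66236544e-02]), 'joint_vel': array([ 5.32953706e-04, -7.26747501e-04, -1.14627919e-03, -5.44474637e-05,
       -2.86013435e-03,  2.11391037e-03]), 'tau': array([ 1.65428177e-03, -5.32648873e+01, -3.53277147e+01,  7.09788501e-02,
        2.35775043e-02, -6.09687959e-05]), 'ee_pos': array([0.21812341, 0.50487327, 0.40414344]), 'eef_rot': array([-3.14055926e+00, -9.46311028e-05,  2.73379387e+00]), 'force': array([ 0.17452215, -0.25574518,  0.9441505 ]), 'moment': array([ 0.01014837, -0.01440626,  0.01729752]), 'grip_force': 0.0, 'grip_width': 0.09381681369436821}
```

View pics/top0.png

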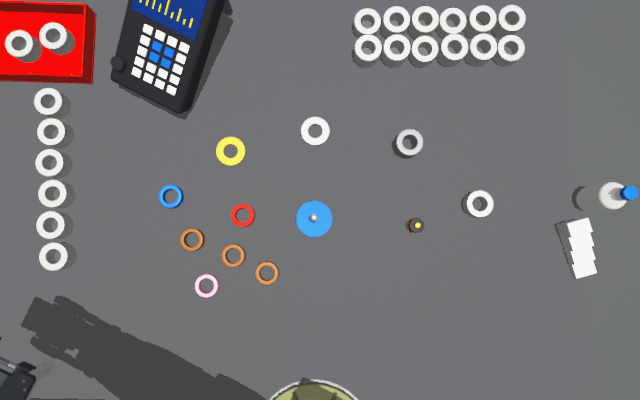

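View pics/side0.png

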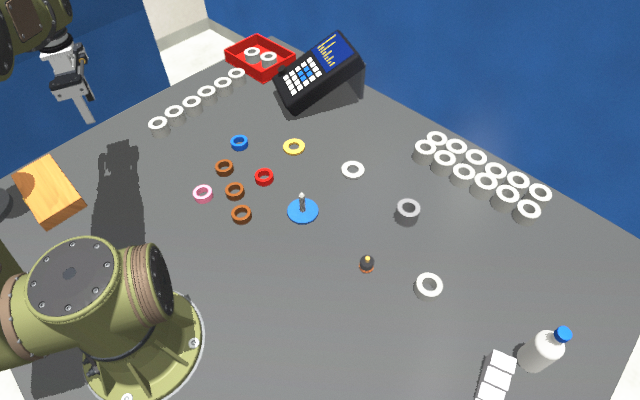

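```bash
python3 - <<'E'
from h import *
c=cam('top');im=np.asarray(c['pixels']);hsv=cv2.cvtColor(im,cv2.COLOR_RGB2HSV).astype(int)
H,S,V=hsv[...,0],hsv[...,1],hsv[...,2]
def box(u,v,r=24):
    m=np.zeros(H.shape,bool);m[v-r:v+r,u-r:u+r]=1;return m
T={'washer':((230,151),(abs(H-29)<8)&(S>100),.010),'bushing':((242,215),((H<4)|(H>176))&(S>150),.022),
'spacer':((480,204),(V>150)&(S<60),.030),'bolt':((314,218),(abs(H-104)<12)&(S>100),.008),'dull':((410,142),(V>130)&(S<60),.045),'steelw':((315,130),(V>150)&(S<60),.010)}
for n,((u,v),m,z) in T.items():
    m=(m&box(u,v)).astype(np.uint8)
    k=max(cv2.findContours(m,cv2.RETR_EXTERNAL,cv2.CHAIN_APPROX_NONE)[0],key=cv2.contourArea)
    P=ray(c,k[:,0].astype(float),z)[:,:2]
    (cx,cy),r=cv2.minEnclosingCircle(P.astype(np.float32)); e=cv2.fitEllipse(P.astype(np.float32)*1000)
    print(n,np.round([cx,cy,r],4),np.round(e[0],1),np.round(e[1],1))
s=cam('side');a=np.asarray(s['pixels'])
A=cv2.resize(im[105:260,140:500],None,fx=2.2,fy=2.2,interpolation=3); B=cv2.resize(a[120:310,220:460],None,fx=1.3,fy=1.3,interpolation=3)
o=np.zeros((A.shape[0]+B.shape[0],A.shape[1],3),np.uint8);o[:A.shape[0]]=A;o[A.shape[0]:,:B.shape[1]]=B
cv2.imwrite('pics/crop1.png',o[...,::-1])
E
```

```text
washer [0.6155 0.1995 0.032 ] [615.6 199.6] [61.4 62.5]
bushing [0.4744 0.1661 0.0256] [474.1 166.2] [47.8 49.4]
spacer [ 0.5124 -0.3423  0.0293] [ 512.4 -342.5] [56.3 56.6]
bolt [0.4717 0.0118 0.0408] [471.6  11.7] [78.9 79.2]
dull [ 0.6397 -0.1881  0.0294] [ 639.5 -188.4] [56.2 56.6]
steelw [0.6661 0.015  0.0326] [666.   14.8] [62.6 62.9]
```

View pics/crop1.png

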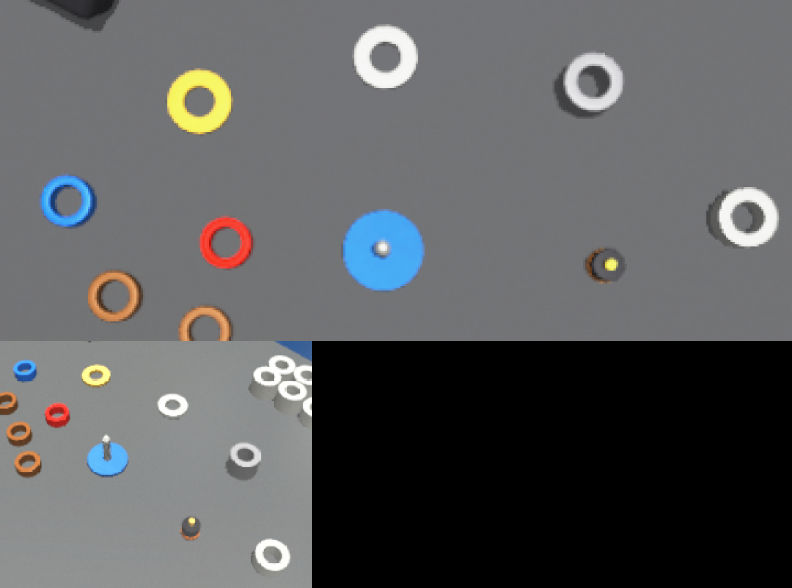

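Bright rings in the top picture: (480,204) is bright, and its shadow shows it stands raised but low, so it is the spacer. (410,142) is the taller dull ring, and (315,130) is the flat steel washer. The yellow ring at (230,151) is the washer, the red one at (242,215) the bushing (the blue at (170,196) is not wanted), and the blue disc at (314,218) the bolt. The crop confirms this. I'll move to the spacer first.

Emit:
apply_moves --increments '[{"az":-0.936},{"az":-0.936},{"az":-0.936},{"az":-0.936},{"az":-0.936},{"ty":-1,"tx":-0.35},{"ty":-1,"tx":-0.35},{"ty":-1,"tx":-0.35},{"ty":-1,"tx":-0.35},{"ty":-1,"tx":-0.35},{"ty":-1,"tx":-0.35},{"ty":-1,"tx":-0.35}]' --jaw 0 --force 20

```text
schema error: expected keys tx, ty, tz, ax, ay, az
```

Emit:
apply_moves --increments '[{"ty":-1,"tx":-0.35},{"ty":-1,"tx":-0.35},{"ty":-1,"tx":-0.35},{"ty":-1,"tx":-0.35},{"ty":-1,"tx":-0.35},{"ty":-1,"tx":-0.35},{"ty":-1,"tx":-0.35},{"ty":-1,"tx":-0.35},{"ty":-1,"tx":-0.35},{"ty":-1,"tx":-0.35},{"ty":-1,"tx":-0.35},{"ty":-1,"tx":-0.35}]'

```text
schema error: expected keys tx, ty, tz, ax, ay, az
```

Emit:
apply_moves --increments '[{"tx":0,"ty":0,"tz":0,"ax":0,"ay":0,"az":-0.936},{"tx":0,"ty":0,"tz":0,"ax":0,"ay":0,"az":-0.936},{"tx":0,"ty":0,"tz":0,"ax":0,"ay":0,"az":-0.936},{"tx":0,"ty":0,"tz":0,"ax":0,"ay":0,"az":-0.936},{"tx":0,"ty":0,"tz":0,"ax":0,"ay":0,"az":-0.936},{"tx":-0.35,"ty":-1,"tz":0,"ax":0,"ay":0,"az":0},{"tx":-0.35,"ty":-1,"tz":0,"ax":0,"ay":0,"az":0},{"tx":-0.35,"ty":-1,"tz":0,"ax":0,"ay":0,"az":0},{"tx":-0.35,"ty":-1,"tz":0,"ax":0,"ay":0,"az":0},{"tx":-0.35,"ty":-1,"tz":0,"ax":0,"ay":0,"az":0},{"tx":-0.35,"ty":-1,"tz":0,"ax":0,"ay":0,"az":0},{"tx":-0.35,"ty":-1,"tz":0,"ax":0,"ay":0,"az":0}]' --jaw 0 --force 20

```text
time_s: 1.7
ee_pos: [0.2919, 0.2939, 0.4046]
eef_rot: [-3.142, -0.0, -3.141]
force: [0.1, 0.3, 0.0]
grip_width: 0.094
grip_force: 0.0
```

Emit:
apply_moves --increments '[{"tx":-0.35,"ty":-1,"tz":0,"ax":0,"ay":0,"az":0},{"tx":-0.35,"ty":-1,"tz":0,"ax":0,"ay":0,"az":0},{"tx":-0.35,"ty":-1,"tz":0,"ax":0,"ay":0,"az":0},{"tx":-0.35,"ty":-1,"tz":0,"ax":0,"ay":0,"az":0},{"tx":-0.35,"ty":-1,"tz":0,"ax":0,"ay":0,"az":0},{"tx":-0.35,"ty":-1,"tz":0,"ax":0,"ay":0,"az":0},{"tx":-0.35,"ty":-1,"tz":0,"ax":0,"ay":0,"az":0},{"tx":-0.35,"ty":-1,"tz":0,"ax":0,"ay":0,"az":0},{"tx":-0.35,"ty":-1,"tz":0,"ax":0,"ay":0,"az":0},{"tx":-0.35,"ty":-1,"tz":0,"ax":0,"ay":0,"az":0},{"tx":-0.35,"ty":-1,"tz":0,"ax":0,"ay":0,"az":0},{"tx":-0.35,"ty":-1,"tz":0,"ax":0,"ay":0,"az":0}]'

```text
time_s: 3.2
ee_pos: [0.4182, -0.0661, 0.4046]
eef_rot: [3.142, 0.0, -3.141]
force: [-0.2, 0.4, 0.4]
grip_width: 0.0942
grip_force: 0.0
```

Emit:
apply_moves --increments '[{"tx":-0.35,"ty":-1,"tz":0.3,"ax":0,"ay":0,"az":0},{"tx":-0.35,"ty":-1,"tz":0.3,"ax":0,"ay":0,"az":0},{"tx":-0.35,"ty":-1,"tz":0.3,"ax":0,"ay":0,"az":0},{"tx":-0.35,"ty":-1,"tz":0.3,"ax":0,"ay":0,"az":0},{"tx":-0.35,"ty":-1,"tz":0.3,"ax":0,"ay":0,"az":0},{"tx":-0.35,"ty":-1,"tz":0.3,"ax":0,"ay":0,"az":0},{"tx":-0.35,"ty":-1,"tz":0.3,"ax":0,"ay":0,"az":0},{"tx":-0.35,"ty":-1,"tz":0.3,"ax":0,"ay":0,"az":0},{"tx":-0.35,"ty":-1,"tz":0.3,"ax":0,"ay":0,"az":0},{"tx":0,"ty":0,"tz":0.3,"ax":0,"ay":0,"az":0},{"tx":0,"ty":0,"tz":0,"ax":0,"ay":0,"az":0}]'

```text
time_s: 4.58
ee_pos: [0.5124, -0.3344, 0.3137]
eef_rot: [3.14, -0.002, -3.141]
force: [0.1, 0.1, -0.7]
grip_width: 0.0939
grip_force: 0.0
```

```bash
python3 - <<'E'
from h import *
c=cam('wrist'); save(c,'w1.png'); print(proj(c,[[.5124,-.3423,.03]])); print(get_obs()['ee_pos'])
E
```

```text
[[313.06658444 205.96101124]]
[ 0.51254686 -0.33424157  0.31449645]
```

View pics/w1.png

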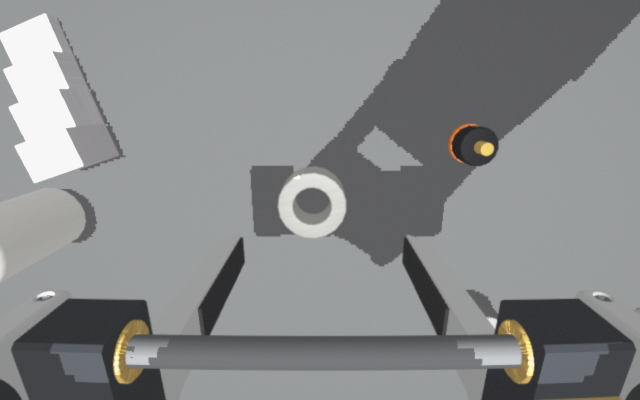

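The wrist view shows the bright spacer centred at (312,205), within a pixel of the prediction. I'll descend and grasp it.

Emit:
apply_moves --increments '[{"tx":0,"ty":-0.27,"tz":0.5,"ax":0,"ay":0,"az":0},{"tx":0,"ty":0,"tz":0.8,"ax":0,"ay":0,"az":0},{"tx":0,"ty":0,"tz":0.8,"ax":0,"ay":0,"az":0},{"tx":0,"ty":0,"tz":0.8,"ax":0,"ay":0,"az":0},{"tx":0,"ty":0,"tz":0.5,"ax":0,"ay":0,"az":0},{"tx":0,"ty":0,"tz":0.3,"ax":0,"ay":0,"az":0},{"tx":0,"ty":0,"tz":0,"ax":0,"ay":0,"az":0},{"tx":0,"ty":0,"tz":0,"ax":0,"ay":0,"az":0}]'

```text
time_s: 5.62
ee_pos: [0.5128, -0.3431, 0.2044]
eef_rot: [-3.141, 0.001, -3.141]
force: [-0.0, -0.3, -0.3]
grip_width: 0.0942
grip_force: 0.0
```

Emit:
apply_moves --increments '[{"tx":0,"ty":0,"tz":0,"ax":0,"ay":0,"az":0},{"tx":0,"ty":0,"tz":0,"ax":0,"ay":0,"az":0},{"tx":0,"ty":0,"tz":0,"ax":0,"ay":0,"az":0},{"tx":0,"ty":0,"tz":0,"ax":0,"ay":0,"az":0},{"tx":0,"ty":0,"tz":0,"ax":0,"ay":0,"az":0},{"tx":0,"ty":0,"tz":0,"ax":0,"ay":0,"az":0}]' --jaw 1 --force 30

```text
time_s: 6.38
ee_pos: [0.5127, -0.3431, 0.2037]
eef_rot: [-3.141, 0.0, -3.141]
force: [1.0, -0.4, 0.5]
grip_width: 0.0568
grip_force: 30.0
```

Emit:
apply_moves --increments '[{"tx":0,"ty":0,"tz":-0.4,"ax":0,"ay":0,"az":0},{"tx":0,"ty":0,"tz":-0.9,"ax":0,"ay":0,"az":0},{"tx":0,"ty":0,"tz":-0.9,"ax":0,"ay":0,"az":0},{"tx":0,"ty":0,"tz":-0.9,"ax":0,"ay":0,"az":0},{"tx":0,"ty":0.43,"tz":-0.9,"ax":0,"ay":0,"az":0},{"tx":0.15,"ty":0.9,"tz":0,"ax":0,"ay":0,"az":0},{"tx":0.15,"ty":1,"tz":0,"ax":0,"ay":0,"az":0},{"tx":0.15,"ty":1,"tz":0,"ax":0,"ay":0,"az":0},{"tx":0.15,"ty":1,"tz":0,"ax":0,"ay":0,"az":0},{"tx":0.15,"ty":1,"tz":0,"ax":0,"ay":0,"az":0},{"tx":0.15,"ty":1,"tz":0,"ax":0,"ay":0,"az":0},{"tx":0.15,"ty":1,"tz":0,"ax":0,"ay":0,"az":0}]'

```text
time_s: 7.88
ee_pos: [0.4806, -0.1221, 0.3241]
eef_rot: [3.142, 0.0, -3.141]
force: [-0.1, 0.0, -4.6]
grip_width: 0.0568
grip_force: 30.9
```

Emit:
apply_moves --increments '[{"tx":0.15,"ty":1,"tz":0,"ax":0,"ay":0,"az":0},{"tx":0.17,"ty":1,"tz":0,"ax":0,"ay":0,"az":0},{"tx":0,"ty":1,"tz":0,"ax":0,"ay":0,"az":0},{"tx":0,"ty":0.9,"tz":0,"ax":0,"ay":0,"az":0},{"tx":0,"ty":0.6,"tz":0,"ax":0,"ay":0,"az":0},{"tx":0,"ty":0,"tz":0,"ax":0,"ay":0,"az":0},{"tx":0,"ty":0,"tz":0,"ax":0,"ay":0,"az":0}]'

```text
time_s: 8.75
ee_pos: [0.4712, 0.0115, 0.3239]
eef_rot: [-3.141, 0.0, -3.141]
force: [0.6, 0.3, -3.6]
grip_width: 0.0569
grip_force: 30.9
```

```bash
python3 - <<'E'
from h import *
o=get_obs();print(o['ee_pos'],o['eef_rot'],o['grip_width'],o['force'])
E
```

```text
[0.47124273 0.01146869 0.32386969] [-3.14145041e+00  8.24970231e-05 -3.14099137e+00] 0.05690629148208048 [ 0.63179985  0.27445868 -3.61847848]
```

Emit:
apply_moves --increments '[{"tx":0,"ty":0,"tz":0.4,"ax":0,"ay":0,"az":0},{"tx":0,"ty":0,"tz":0.6,"ax":0,"ay":0,"az":0},{"tx":0,"ty":0,"tz":0.6,"ax":0,"ay":0,"az":0},{"tx":0,"ty":0,"tz":0.6,"ax":0,"ay":0,"az":0},{"tx":0,"ty":0,"tz":0.6,"ax":0,"ay":0,"az":0},{"tx":0,"ty":0,"tz":0.4,"ax":0,"ay":0,"az":0},{"tx":0,"ty":0,"tz":0.2,"ax":0,"ay":0,"az":0},{"tx":0,"ty":0,"tz":0.1,"ax":0,"ay":0,"az":0},{"tx":0,"ty":0,"tz":0.1,"ax":0,"ay":0,"az":0},{"tx":0,"ty":0,"tz":0,"ax":0,"ay":0,"az":0}]'

```text
time_s: 10.0
ee_pos: [0.4714, 0.0118, 0.2157]
eef_rot: [-3.142, 0.0, -3.141]
force: [-0.2, -0.2, -4.3]
grip_width: 0.0567
grip_force: 30.9
```

Emit:
apply_moves --increments '[{"tx":0,"ty":0,"tz":0.05,"ax":0,"ay":0,"az":0},{"tx":0,"ty":0,"tz":0.03,"ax":0,"ay":0,"az":0},{"tx":0,"ty":0,"tz":0,"ax":0,"ay":0,"az":0}]'

```text
time_s: 10.38
ee_pos: [0.4713, 0.0118, 0.2133]
eef_rot: [-3.142, 0.0, -3.141]
force: [-0.1, 0.3, -4.5]
grip_width: 0.0567
grip_force: 30.9
```

Emit:
apply_moves --increments '[{"tx":0,"ty":0,"tz":0.03,"ax":0,"ay":0,"az":0},{"tx":0,"ty":0,"tz":0.02,"ax":0,"ay":0,"az":0},{"tx":0,"ty":0,"tz":0,"ax":0,"ay":0,"az":0}]'

```text
time_s: 10.75
ee_pos: [0.4713, 0.0118, 0.2117]
eef_rot: [-3.142, -0.0, -3.141]
force: [-0.8, -0.3, -4.3]
grip_width: 0.057
grip_force: 30.9
```

Emit:
apply_moves --increments '[{"tx":0,"ty":0,"tz":0.02,"ax":0,"ay":0,"az":0},{"tx":0,"ty":0,"tz":0.02,"ax":0,"ay":0,"az":0},{"tx":0,"ty":0,"tz":0,"ax":0,"ay":0,"az":0}]'

```text
time_s: 11.12
ee_pos: [0.4714, 0.0118, 0.2116]
eef_rot: [-3.142, 0.0, -3.141]
force: [-8.5, 1.0, 15.8]
grip_width: 0.0569
grip_force: 30.8
```

Emit:
apply_moves --increments '[{"tx":0,"ty":0,"tz":-0.02,"ax":0,"ay":0,"az":0},{"tx":0,"ty":0,"tz":0,"ax":0,"ay":0,"az":0},{"tx":0,"ty":0,"tz":0,"ax":0,"ay":0,"az":0},{"tx":0,"ty":0,"tz":0,"ax":0,"ay":0,"az":0},{"tx":0,"ty":0,"tz":0,"ax":0,"ay":0,"az":0},{"tx":0,"ty":0,"tz":-0.3,"ax":0,"ay":0,"az":0},{"tx":0,"ty":0,"tz":-0.9,"ax":0,"ay":0,"az":0},{"tx":0,"ty":0,"tz":-0.9,"ax":0,"ay":0,"az":0},{"tx":0,"ty":0,"tz":-0.9,"ax":0,"ay":0,"az":0},{"tx":0,"ty":0,"tz":-0.3,"ax":0,"ay":0,"az":0},{"tx":-0.4,"ty":0.5,"tz":0,"ax":0,"ay":0,"az":0},{"tx":-0.8,"ty":1,"tz":0,"ax":0,"ay":0,"az":0}]' --jaw 0

```text
time_s: 12.62
ee_pos: [0.5079, 0.0576, 0.3094]
eef_rot: [-3.142, -0.001, 3.141]
force: [0.6, 0.1, 0.4]
grip_width: 0.094
grip_force: 0.0
```

Emit:
apply_moves --increments '[{"tx":-0.8,"ty":1,"tz":0,"ax":0,"ay":0,"az":0},{"tx":-0.8,"ty":1,"tz":0,"ax":0,"ay":0,"az":0},{"tx":-0.8,"ty":1,"tz":0,"ax":0,"ay":0,"az":0},{"tx":-0.8,"ty":1,"tz":0,"ax":0,"ay":0,"az":0},{"tx":-0.4,"ty":0.76,"tz":0,"ax":0,"ay":0,"az":0},{"tx":0,"ty":0,"tz":0,"ax":0,"ay":0,"az":0},{"tx":0,"ty":0,"tz":0,"ax":0,"ay":0,"az":0}]'

```text
time_s: 13.5
ee_pos: [0.615, 0.1998, 0.309]
eef_rot: [-3.141, -0.002, -3.141]
force: [0.7, -0.0, -0.2]
grip_width: 0.0938
grip_force: 0.0
```

```bash
python3 - <<'E'
from h import *
o=get_obs();print(o['ee_pos'],o['eef_rot'])
c=cam('wrist'); save(c,'w2.png'); print(proj(c,[[.6155,.1995,.01],[.4717,.0118,.038]]))
im=np.asarray(c['pixels']);h=cv2.cvtColor(im,cv2.COLOR_RGB2HSV).astype(int)
m=((abs(h[...,0]-29)<8)&(h[...,1]>100)).astype(np.uint8)
k=max(cv2.findContours(m,0,cv2.CHAIN_APPROX_NONE)[0],key=cv2.contourArea)
print(cv2.fitEllipse(ray(c,k[:,0].astype(float),.01)[:,:2].astype(np.float32)*1000))
t=cam('top');im=np.asarray(t['pixels'])
cv2.imwrite('pics/t2.png',np.hstack([cv2.resize(im[170:270,264:364],(400,400)),cv2.resize(np.asarray(c['pixels']),(400,400))])[...,::-1])
E
```

```text
[0.61501388 0.19981309 0.30900029] [-3.14109278e+00 -1.57592100e-03 -3.14082774e+00]
[[322.82629783 201.18563496]
 [ 54.03728674  15.46747779]]
((616.303466796875, 198.2989959716797), (60.35610580444336, 60.94237518310547), 107.51611328125)
```

View pics/t2.png

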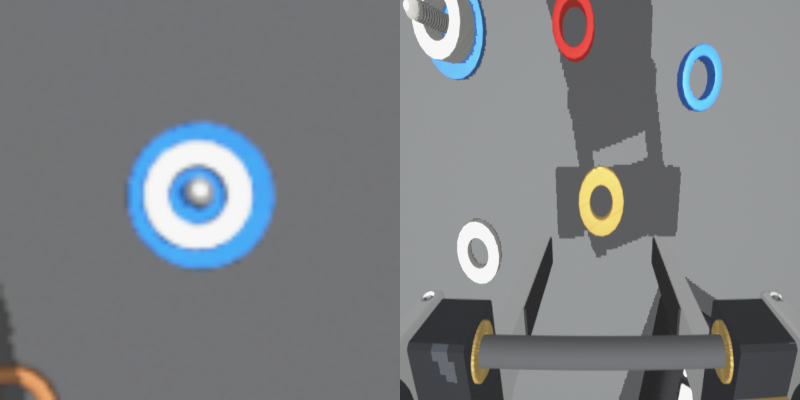

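The spacer sits flat and concentric on the bolt (left crop). The brass washer is at (600,201) in the right half, centred under the gripper. I'll descend.

Emit:
apply_moves --increments '[{"tx":-0.02,"ty":-0.02,"tz":0.5,"ax":0,"ay":0,"az":0},{"tx":0,"ty":0,"tz":0.8,"ax":0,"ay":0,"az":0},{"tx":0,"ty":0,"tz":0.8,"ax":0,"ay":0,"az":0},{"tx":0,"ty":0,"tz":0.8,"ax":0,"ay":0,"az":0},{"tx":0,"ty":0,"tz":0.4,"ax":0,"ay":0,"az":0},{"tx":0,"ty":0,"tz":0.2,"ax":0,"ay":0,"az":0},{"tx":0,"ty":0,"tz":0,"ax":0,"ay":0,"az":0},{"tx":0,"ty":0,"tz":0,"ax":0,"ay":0,"az":0}]'

```text
time_s: 14.6
ee_pos: [0.616, 0.1992, 0.206]
eef_rot: [3.141, 0.001, -3.141]
force: [0.8, -0.2, 0.3]
grip_width: 0.0941
grip_force: 0.0
```

Emit:
apply_moves --increments '[{"tx":0,"ty":0,"tz":0.08,"ax":0,"ay":0,"az":0},{"tx":0,"ty":0,"tz":0.06,"ax":0,"ay":0,"az":0},{"tx":0,"ty":0,"tz":0,"ax":0,"ay":0,"az":0},{"tx":0,"ty":0,"tz":0,"ax":0,"ay":0,"az":0}]'

```text
time_s: 15.1
ee_pos: [0.6158, 0.1991, 0.201]
eef_rot: [3.142, 0.0, -3.141]
force: [-0.4, -0.3, 0.2]
grip_width: 0.0938
grip_force: 0.0
```

Emit:
apply_moves --increments '[{"tx":0,"ty":0,"tz":0,"ax":0,"ay":0,"az":0},{"tx":0,"ty":0,"tz":0,"ax":0,"ay":0,"az":0},{"tx":0,"ty":0,"tz":0,"ax":0,"ay":0,"az":0},{"tx":0,"ty":0,"tz":0,"ax":0,"ay":0,"az":0},{"tx":0,"ty":0,"tz":0,"ax":0,"ay":0,"az":0},{"tx":0,"ty":0,"tz":0,"ax":0,"ay":0,"az":0}]' --jaw 1 --force 20

```text
time_s: 15.85
ee_pos: [0.6158, 0.1991, 0.2009]
eef_rot: [-3.142, 0.0, -3.141]
force: [-0.4, -0.9, 0.0]
grip_width: 0.0623
grip_force: 19.9
```

Emit:
apply_moves --increments '[{"tx":0,"ty":0,"tz":-0.4,"ax":0,"ay":0,"az":0},{"tx":0,"ty":0,"tz":-0.8,"ax":0,"ay":0,"az":0},{"tx":0,"ty":0,"tz":-0.9,"ax":0,"ay":0,"az":0},{"tx":0,"ty":0,"tz":-0.9,"ax":0,"ay":0,"az":0},{"tx":0,"ty":0,"tz":-0.8,"ax":0,"ay":0,"az":0},{"tx":0.4,"ty":-0.5,"tz":0,"ax":0,"ay":0,"az":0},{"tx":0.7,"ty":-0.9,"tz":0,"ax":0,"ay":0,"az":0},{"tx":0.7,"ty":-0.9,"tz":0,"ax":0,"ay":0,"az":0},{"tx":0.7,"ty":-0.9,"tz":0,"ax":0,"ay":0,"az":0},{"tx":0.7,"ty":-0.9,"tz":0,"ax":0,"ay":0,"az":0},{"tx":0.7,"ty":-0.9,"tz":0,"ax":0,"ay":0,"az":0},{"tx":0.5,"ty":-0.7,"tz":0,"ax":0,"ay":0,"az":0}]'

```text
time_s: 17.35
ee_pos: [0.483, 0.0272, 0.3157]
eef_rot: [-3.142, 0.001, -3.141]
force: [-0.1, 0.3, -0.7]
grip_width: 0.0622
grip_force: 19.9
```

Emit:
apply_moves --increments '[{"tx":0.4,"ty":-0.54,"tz":0,"ax":0,"ay":0,"az":0},{"tx":0,"ty":0,"tz":0,"ax":0,"ay":0,"az":0},{"tx":0,"ty":0,"tz":0,"ax":0,"ay":0,"az":0}]'

```text
time_s: 17.73
ee_pos: [0.4723, 0.0122, 0.3152]
eef_rot: [3.142, 0.001, -3.141]
force: [-0.7, 0.7, -1.5]
grip_width: 0.0622
grip_force: 19.9
```

Now I'll lower from 0.315 to about 0.239, slowing for the last part.

Emit:
apply_moves --increments '[{"tx":0.03,"ty":0,"tz":0.3,"ax":0,"ay":0,"az":0},{"tx":0,"ty":0,"tz":0.5,"ax":0,"ay":0,"az":0},{"tx":0,"ty":0,"tz":0.5,"ax":0,"ay":0,"az":0},{"tx":0,"ty":0,"tz":0.5,"ax":0,"ay":0,"az":0},{"tx":0,"ty":0,"tz":0.3,"ax":0,"ay":0,"az":0},{"tx":0,"ty":0,"tz":0.2,"ax":0,"ay":0,"az":0},{"tx":0,"ty":0,"tz":0.1,"ax":0,"ay":0,"az":0},{"tx":0,"ty":0,"tz":0.05,"ax":0,"ay":0,"az":0},{"tx":0,"ty":0,"tz":0,"ax":0,"ay":0,"az":0}]'

```text
time_s: 18.85
ee_pos: [0.4711, 0.0118, 0.2416]
eef_rot: [-3.142, 0.0, -3.141]
force: [0.8, -0.1, -2.1]
grip_width: 0.0627
grip_force: 19.9
```

Emit:
apply_moves --increments '[{"tx":0,"ty":0,"tz":0.02,"ax":0,"ay":0,"az":0},{"tx":0,"ty":0,"tz":0,"ax":0,"ay":0,"az":0}]'

```text
time_s: 19.1
ee_pos: [0.471, 0.0119, 0.2409]
eef_rot: [-3.142, 0.0, -3.141]
force: [-0.6, 0.6, -2.0]
grip_width: 0.0626
grip_force: 19.9
```

Emit:
apply_moves --increments '[{"tx":0,"ty":0,"tz":0.03,"ax":0,"ay":0,"az":0},{"tx":0,"ty":0,"tz":0.02,"ax":0,"ay":0,"az":0},{"tx":0,"ty":0,"tz":0,"ax":0,"ay":0,"az":0}]'

```text
time_s: 19.48
ee_pos: [0.471, 0.0118, 0.2393]
eef_rot: [3.142, -0.0, -3.141]
force: [-0.2, 0.1, -1.9]
grip_width: 0.0621
grip_force: 19.9
```

Emit:
apply_moves --increments '[{"tx":0,"ty":0,"tz":0.02,"ax":0,"ay":0,"az":0},{"tx":0,"ty":0,"tz":0,"ax":0,"ay":0,"az":0}]'

```text
time_s: 19.73
ee_pos: [0.471, 0.0119, 0.2389]
eef_rot: [3.142, 0.0, -3.141]
force: [-1.4, 1.1, 2.4]
grip_width: 0.0626
grip_force: 19.9
```

Emit:
apply_moves --increments '[{"tx":0,"ty":0,"tz":0.01,"ax":0,"ay":0,"az":0},{"tx":0,"ty":0,"tz":0,"ax":0,"ay":0,"az":0}]'

```text
time_s: 19.98
ee_pos: [0.4711, 0.0118, 0.2389]
eef_rot: [-3.142, 0.0, -3.141]
force: [-2.4, 0.3, 6.6]
grip_width: 0.0624
grip_force: 19.9
```

Emit:
apply_moves --increments '[{"tx":0,"ty":0,"tz":0,"ax":0,"ay":0,"az":0},{"tx":0,"ty":0,"tz":0,"ax":0,"ay":0,"az":0},{"tx":0,"ty":0,"tz":0,"ax":0,"ay":0,"az":0},{"tx":0,"ty":0,"tz":0,"ax":0,"ay":0,"az":0},{"tx":0,"ty":0,"tz":-0.3,"ax":0,"ay":0,"az":0},{"tx":0,"ty":0,"tz":-0.8,"ax":0,"ay":0,"az":0},{"tx":0,"ty":0,"tz":-0.8,"ax":0,"ay":0,"az":0},{"tx":0,"ty":0,"tz":-0.7,"ax":0,"ay":0,"az":0},{"tx":-0.1,"ty":0.64,"tz":0,"ax":0,"ay":0,"az":0},{"tx":0,"ty":1,"tz":0,"ax":0,"ay":0,"az":0},{"tx":0,"ty":1,"tz":0,"ax":0,"ay":0,"az":0},{"tx":0,"ty":1,"tz":0,"ax":0,"ay":0,"az":0}]' --jaw 0

```text
time_s: 21.48
ee_pos: [0.4739, 0.122, 0.3171]
eef_rot: [3.141, 0.001, -3.141]
force: [1.0, 0.2, 0.4]
grip_width: 0.094
grip_force: 0.0
```

Emit:
apply_moves --increments '[{"tx":0,"ty":0.9,"tz":0,"ax":0,"ay":0,"az":0},{"tx":0,"ty":0.6,"tz":0,"ax":0,"ay":0,"az":0},{"tx":0,"ty":0,"tz":0,"ax":0,"ay":0,"az":0},{"tx":0,"ty":0,"tz":0,"ax":0,"ay":0,"az":0}]'

```text
time_s: 21.98
ee_pos: [0.474, 0.1655, 0.3165]
eef_rot: [-3.141, -0.0, -3.141]
force: [-0.1, -0.4, -0.3]
grip_width: 0.0941
grip_force: 0.0
```

```bash
python3 - <<'E'
from h import *
o=get_obs();print(o['ee_pos'],o['eef_rot'])
c=cam('wrist')
im=np.asarray(c['pixels']);h=cv2.cvtColor(im,cv2.COLOR_RGB2HSV).astype(int)
m=(((h[...,0]<4)|(h[...,0]>176))&(h[...,1]>150)).astype(np.uint8)
k=max(cv2.findContours(m,0,cv2.CHAIN_APPROX_NONE)[0],key=cv2.contourArea)
print(cv2.fitEllipse(ray(c,k[:,0].astype(float),.022)[:,:2].astype(np.float32)*1000))
t=cam('top');s=cam('side')
cv2.imwrite('pics/t3.png',np.hstack([cv2.resize(np.asarray(t['pixels'])[180:260,274:354],(260,260)),cv2.resize(np.asarray(s['pixels'])[170:240,270:340],(260,260)),cv2.resize(im,(280,260))])[...,::-1])
E
```

```text
[0.47397486 0.16545133 0.31653007] [-3.14143998e+00 -1.65137449e-05 -3.14128588e+00]
((473.7109069824219, 165.40872192382812), (47.77653121948242, 51.461219787597656), 89.08147430419922)
```

View pics/t3.png

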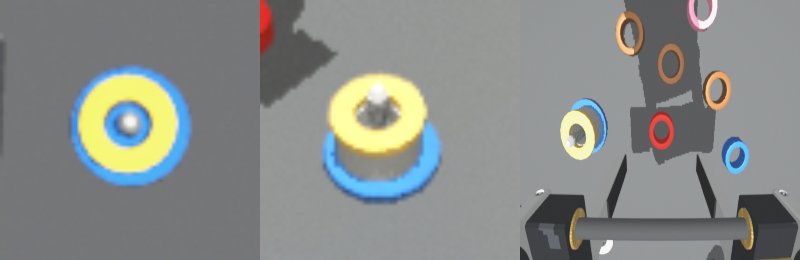

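The washer lies flat and centred on the spacer, seen at (130,122) in the left crop and (377,115) in the middle one. The red bushing is at (661,131), centred under the gripper.

Emit:
apply_moves --increments '[{"tx":0,"ty":0,"tz":0.5,"ax":0,"ay":0,"az":0},{"tx":0,"ty":0,"tz":0.8,"ax":0,"ay":0,"az":0},{"tx":0,"ty":0,"tz":0.8,"ax":0,"ay":0,"az":0},{"tx":0,"ty":0,"tz":0.8,"ax":0,"ay":0,"az":0},{"tx":0,"ty":0,"tz":0.5,"ax":0,"ay":0,"az":0},{"tx":0,"ty":0,"tz":0.3,"ax":0,"ay":0,"az":0},{"tx":0,"ty":0,"tz":0.08,"ax":0,"ay":0,"az":0},{"tx":0,"ty":0,"tz":0,"ax":0,"ay":0,"az":0},{"tx":0,"ty":0,"tz":0,"ax":0,"ay":0,"az":0}]'

```text
time_s: 23.25
ee_pos: [0.4741, 0.1661, 0.2036]
eef_rot: [3.141, 0.001, -3.141]
force: [0.7, 0.5, 0.6]
grip_width: 0.0941
grip_force: 0.0
```

Emit:
apply_moves --increments '[{"tx":0,"ty":0,"tz":0,"ax":0,"ay":0,"az":0},{"tx":0,"ty":0,"tz":0,"ax":0,"ay":0,"az":0},{"tx":0,"ty":0,"tz":0,"ax":0,"ay":0,"az":0},{"tx":0,"ty":0,"tz":0,"ax":0,"ay":0,"az":0},{"tx":0,"ty":0,"tz":0,"ax":0,"ay":0,"az":0},{"tx":0,"ty":0,"tz":0,"ax":0,"ay":0,"az":0},{"tx":0,"ty":0,"tz":0,"ax":0,"ay":0,"az":0}]' --jaw 1 --force 8

```text
time_s: 24.12
ee_pos: [0.4739, 0.1661, 0.2031]
eef_rot: [3.142, 0.0, -3.141]
force: [0.9, 0.1, 0.4]
grip_width: 0.049
grip_force: 8.0
```

Emit:
apply_moves --increments '[{"tx":0,"ty":0,"tz":-0.4,"ax":0,"ay":0,"az":0},{"tx":0,"ty":0,"tz":-0.8,"ax":0,"ay":0,"az":0},{"tx":0,"ty":0,"tz":-0.9,"ax":0,"ay":0,"az":0},{"tx":0,"ty":0,"tz":-0.9,"ax":0,"ay":0,"az":0},{"tx":0,"ty":0,"tz":-0.8,"ax":0,"ay":0,"az":0},{"tx":0.07,"ty":-0.5,"tz":0,"ax":0,"ay":0,"az":0},{"tx":0,"ty":-0.9,"tz":0,"ax":0,"ay":0,"az":0},{"tx":0,"ty":-0.9,"tz":0,"ax":0,"ay":0,"az":0},{"tx":0,"ty":-0.9,"tz":0,"ax":0,"ay":0,"az":0},{"tx":0,"ty":-0.9,"tz":0,"ax":0,"ay":0,"az":0},{"tx":0,"ty":-0.7,"tz":0,"ax":0,"ay":0,"az":0},{"tx":0,"ty":-0.34,"tz":0,"ax":0,"ay":0,"az":0}]'

```text
time_s: 25.62
ee_pos: [0.4715, 0.0105, 0.3163]
eef_rot: [-3.142, -0.001, 3.141]
force: [-0.5, 0.2, -0.3]
grip_width: 0.0488
grip_force: 8.0
```

Emit:
apply_moves --increments '[{"tx":0,"ty":0,"tz":0,"ax":0,"ay":0,"az":0},{"tx":0,"ty":0,"tz":0,"ax":0,"ay":0,"az":0},{"tx":0,"ty":0,"tz":0.3,"ax":0,"ay":0,"az":0},{"tx":0,"ty":0,"tz":0.5,"ax":0,"ay":0,"az":0},{"tx":0,"ty":0,"tz":0.5,"ax":0,"ay":0,"az":0},{"tx":0,"ty":0,"tz":0.4,"ax":0,"ay":0,"az":0},{"tx":0,"ty":0,"tz":0.2,"ax":0,"ay":0,"az":0},{"tx":0,"ty":0,"tz":0.1,"ax":0,"ay":0,"az":0},{"tx":0,"ty":0,"tz":0,"ax":0,"ay":0,"az":0},{"tx":0,"ty":0,"tz":0,"ax":0,"ay":0,"az":0}]'

```text
time_s: 26.88
ee_pos: [0.472, 0.0118, 0.2574]
eef_rot: [-3.142, 0.001, -3.141]
force: [-0.7, -0.0, -0.9]
grip_width: 0.0487
grip_force: 8.0
```

Emit:
apply_moves --increments '[{"tx":0,"ty":0,"tz":0.08,"ax":0,"ay":0,"az":0},{"tx":0,"ty":0,"tz":0.06,"ax":0,"ay":0,"az":0},{"tx":0,"ty":0,"tz":0.03,"ax":0,"ay":0,"az":0},{"tx":0,"ty":0,"tz":0,"ax":0,"ay":0,"az":0},{"tx":0,"ty":0,"tz":0,"ax":0,"ay":0,"az":0}]'

```text
time_s: 27.5
ee_pos: [0.4719, 0.0118, 0.252]
eef_rot: [-3.142, 0.0, -3.141]
force: [0.4, -0.9, -0.7]
grip_width: 0.0487
grip_force: 8.0
```

Emit:
apply_moves --increments '[{"tx":0,"ty":0,"tz":0.02,"ax":0,"ay":0,"az":0},{"tx":0,"ty":0,"tz":0,"ax":0,"ay":0,"az":0},{"tx":0,"ty":0,"tz":0,"ax":0,"ay":0,"az":0}]'

```text
time_s: 27.88
ee_pos: [0.4719, 0.0119, 0.2514]
eef_rot: [3.142, 0.0, -3.141]
force: [0.7, -0.2, -0.4]
grip_width: 0.0489
grip_force: 8.0
```

Emit:
apply_moves --increments '[{"tx":0,"ty":0,"tz":0.02,"ax":0,"ay":0,"az":0},{"tx":0,"ty":0,"tz":0,"ax":0,"ay":0,"az":0},{"tx":0,"ty":0,"tz":0,"ax":0,"ay":0,"az":0}]'

```text
time_s: 28.25
ee_pos: [0.472, 0.0118, 0.251]
eef_rot: [-3.142, 0.0, -3.141]
force: [-2.6, -0.0, 5.7]
grip_width: 0.0489
grip_force: 8.0
```

Emit:
apply_moves --increments '[{"tx":0,"ty":0,"tz":0.01,"ax":0,"ay":0,"az":0},{"tx":0,"ty":0,"tz":0,"ax":0,"ay":0,"az":0},{"tx":0,"ty":0,"tz":0,"ax":0,"ay":0,"az":0}]'

```text
time_s: 28.62
ee_pos: [0.472, 0.0119, 0.251]
eef_rot: [-3.142, 0.0, -3.141]
force: [-4.1, -0.6, 9.2]
grip_width: 0.0487
grip_force: 8.0
```

Seated (contact at 0.251, as expected). I'll release, retreat upward and then move aside.

Emit:
apply_moves --increments '[{"tx":0,"ty":0,"tz":0,"ax":0,"ay":0,"az":0},{"tx":0,"ty":0,"tz":0,"ax":0,"ay":0,"az":0},{"tx":0,"ty":0,"tz":0,"ax":0,"ay":0,"az":0},{"tx":0,"ty":0,"tz":0,"ax":0,"ay":0,"az":0},{"tx":0,"ty":0,"tz":0,"ax":0,"ay":0,"az":0},{"tx":0,"ty":0,"tz":-0.3,"ax":0,"ay":0,"az":0},{"tx":0,"ty":0,"tz":-0.7,"ax":0,"ay":0,"az":0},{"tx":0,"ty":0,"tz":-0.9,"ax":0,"ay":0,"az":0},{"tx":0,"ty":0,"tz":-0.9,"ax":0,"ay":0,"az":0},{"tx":0,"ty":0.9,"tz":-0.5,"ax":0,"ay":0,"az":0},{"tx":0,"ty":1,"tz":0,"ax":0,"ay":0,"az":0},{"tx":0,"ty":1,"tz":0,"ax":0,"ay":0,"az":0}]' --jaw 0

```text
time_s: 30.12
ee_pos: [0.4717, 0.0997, 0.3504]
eef_rot: [3.141, 0.001, -3.141]
force: [0.1, -0.8, -1.0]
grip_width: 0.0938
grip_force: 0.0
```

Emit:
apply_moves --increments '[{"tx":0,"ty":1,"tz":0,"ax":0,"ay":0,"az":0},{"tx":0,"ty":1,"tz":0,"ax":0,"ay":0,"az":0},{"tx":0,"ty":0.5,"tz":0,"ax":0,"ay":0,"az":0},{"tx":0,"ty":0,"tz":0,"ax":0,"ay":0,"az":0},{"tx":0,"ty":0,"tz":0,"ax":0,"ay":0,"az":0}]'

```text
time_s: 30.75
ee_pos: [0.4719, 0.1731, 0.3495]
eef_rot: [-3.141, -0.0, -3.141]
force: [0.7, -0.1, -0.4]
grip_width: 0.0939
grip_force: 0.0
```

```bash
python3 - <<'E'
from h import *
t=cam('top');s=cam('side')
cv2.imwrite('pics/t4.png',np.hstack([cv2.resize(np.asarray(t['pixels'])[180:260,274:354],(400,400)),cv2.resize(np.asarray(s['pixels'])[160:240,262:342],(400,400))])[...,::-1])
E
```

```text
(no output)
```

View pics/t4.png

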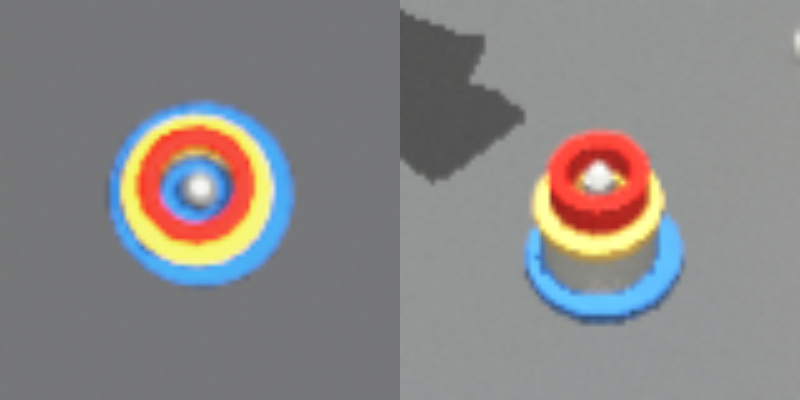

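The stack is spacer, washer and bushing, flat on the bolt at (200,188) left and (600,180) right. The gripper is clear of it.

```bash
python3 -c "
from station import hand_in
print(hand_in())"
```

```text
the job is handed in; nothing more can be done
None
```

The job is handed in: spacer, brass washer and red bushing are stacked flat on the bolt in that order, each lowered to contact before release, with the arm clear at about 31 s; the hand-in returned no verdict.

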